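# Hold a spice jar's lid down in the lid press

## Robot

A 6-joint arm with a two-finger parallel gripper is mounted at the origin on a cart in front of the work surface, level with it; the furniture and walls round the work are solid. World frame = base frame: x ahead of the robot, y to its left, z up, the work surface at z = 0. Lengths are in m, angles in rad, forces in N, time in s.
With the tool pointing down it reaches from about 0.35 to 0.975 m from the base axis. Payload 4.9 kg.
Tool frame: the origin (TCP) lies on the front face of the gripper's body, between the roots of the fingers; the fingertips stand 73 mm ahead of it and the grasp point (between the pads) lies 54 mm ahead of it; z points along the fingers, y is the line along which they close (so a half turn about z gives the same grasp; the last joint's range is limited). The gripper opens to 85 mm and grips with 20 to 120 N. Pads are 22 mm wide; open, the fingers measure 114 mm over their backs; the gripper's body (76 mm by 85 mm) begins 54 mm behind the grasp point. The pads swing forward as they close: fully open they stand 13 mm farther back than shut.
Start: joints at [-1.347, 0.053, 1.613, -0, 1.476, -0.119], TCP at [0.21, -0.589, 0.304] pointing down, gripper open.
Joint ranges: [-3.01, 3.01], [-1.01, 2.22], [0.06, 2.58], [-1.02, 4.17], [0.09, 2.62], [-3.14, 3.14]. Speed limits (rad/s): [2.57, 2.57, 3.14, 3.14, 3.14, 3.14].

## Interface

Orientations are given as a rotation vector (axis times angle).
In Python, from station import status, imaging, order gives the robot as it stands.
- The arm moves only by the tool arm_command, never from a script. Its argument "increments" is a list of rows, each an object with "slide": the shift along the tool's x, y, z in m, a list of three; "spin": the turn about the tool's z in degrees; "gripper": the opening, from -1 (shut) to 1 (fully open). In form: [{"slide": [x, y, z], "spin": spin, "gripper": gripper}, ...]. A call has 1 to 8 rows; each row is the pose to reach, as a shift and turn from the pose commanded when the call began, along the tool's axes at that moment; what a row does not reach only later rows make up. A row lasts 1/12 s, in which the tool goes at most 41.7 mm and 7.16 degrees, less where a joint would pass 70% of its speed; a pose out of reach is approached as far as the arm can. A call with a gripper value outside its range is refused whole. The fingers move at their own pace and stop on an object; "newtons" is the grip in N (left out, the last holds). Time passes only in rows, so rows that repeat a pose let the fingers close. It gives the time, the measured TCP pose, the force, the opening and the grip force at its end, in the units of the state.
- status.get_obs(): the state, without advancing time (a new reading comes with each control period).
- imaging.get_image(name): name is "side" or "top" or "wrist"; returns a dict with "frame" (400x640x3 uint8, red, green, blue), "vfov" (degrees; the focal length in pixels is half the picture's height over the tangent of half this angle, whatever the lens; pixels are square), "cx", "cy" (the principal point, pixels), "view" (4x4, takes a point from world to camera coordinates); the wrist camera has in their place "mount" (4x4, takes a point from camera to tool coordinates, whose origin is the TCP and whose axes are the flange's). Camera axes: x right, y up, looking along -z (the intrinsics and any distortion apply to the point x, -y, -z); pixel columns grow to the right and rows downward; lengths in m; the calibration is good to about 2 mm. The wrist camera is an equidistant fisheye: a pixel r from the principal point sees the ray r / f radians off the axis. A picture is of the moment at which its call begins: read the wrist's pose just before it. There is no depth.
- order.finish_job(): hands the job in; it is judged then, once.
The state is a dict: "t": time; "q": joint angles; "dq": joint speeds; "effort": joint torques, N m; "tool_pos": TCP position; "tool_rot": TCP orientation; "contact_force": force on the tool from outside, world axes, zero at the start; "wrist_torque": the same for the moment, N m; "opening": finger opening in m; "grip_force": force on a finger pad.
Only numpy, scipy, OpenCV 4.12 (cv2) and the standard library are available. Lean on these libraries where they do the work, as an engineer would, in place of code of your own. Each camera call takes 0.05 s, during which the arm holds its last target. There are 200 camera calls.

## Task

Press a freshly fitted lid seal home: stand the spice jar upright in the round cup of the lid press (lower it in, do not drop it) and let go of it, then swing the press's red arm round until it stops over the jar. Press the black knob down until the foot rests on the jar's lid and the foot's spring is squeezed about 10 mm, half of its travel, with the sleeve's edge in the green band; never drive it to its stop. Keep it there for three seconds and finish the program still holding it pressed, with the olive jar and the pepper mill left where they are.

Things in the scene. Friction and masses are not known exactly. Their poses are not given: they have to be found in the camera images.
- spice_jar: loose closed spice jar, round, 42 mm across and 106 mm tall, white with a green label and a mustard-brown lid; about 0.08 to 0.15 kg. Origin: centre of its underside, z up along the jar. It starts upright on the worktop in one of three places.
- olives: bystander: glass jar of olives with a grey lid, 69 mm across, 83 mm tall, loose; origin: centre of its underside. Leave it alone.
- mill: bystander: turned wooden pepper mill, 58 mm across, 170 mm tall, loose; origin: centre of its underside. Leave it alone.
- lid_press: the lid press, fixed to the worktop: grey base plate 215 x 105 x 10 mm (x from -55 to +160 mm) with a low aluminium ring (the cup: 49 mm wide inside, 58 mm outside, rim 24 mm above the worktop) round its origin, which lies under the cup's axis on the worktop. z is up; its +x points from the cup to a steel column 120 mm away, 26 mm thick, that carries the red swinging arm.
- cup_floor (a point): centre of the cup's floor, 10 mm above the worktop: the jar's underside rests here
- press_hinge (a point): on the vertical axis of the arm's hinge (the column), on the arm's upper face. The red arm's underside is 160 mm and its top 194 mm above the worktop (200 mm over the column); its round head, 38 mm across, has its axis 120 mm from the hinge axis.
- knob_top (a point): centre of the flat top of the black knob on the plunger's axis (the head's axis): 264 mm above the worktop when up; moves with arm and plunger. The knob is 36 mm across and 26 mm tall (238 to 264 mm when up), on a 16 mm steel stem that runs through the arm's head.
- foot_pad (a point): centre of the underside of the rubber foot pad, 32 mm across, which hangs below the head on a white stem with a green band, out of a 21 mm steel sleeve: 136 mm above the worktop when up, so 20 mm above the lid of a jar in the cup.
- press_arm (a joint): angle of the arm in rad: 0 = against its stop, head over the cup's axis; grows as the head swings towards the press's own +y side (clockwise from above), up to 1.7. Light friction (0.06 N m), no spring, stays where it is left. It can be pushed by the side of the knob.
- press_plunger (a joint): how far the knob and plunger are pressed down, m, 0 (up) to 0.045; a weak return spring (about 3 to 5 N) lifts it again when let go. With the jar in the cup the foot meets the lid at 0.020; each mm further squeezes the foot's spring by 1 mm, so 0.030 is right.
- press_foot (a joint): how far the foot has been pushed up into the plunger's sleeve, m, 0 to 0.020 (its stop); spring 0.5 N per mm with 1.5 N preload. The sleeve's lower edge stands in the 6 mm green band of the foot stem from 0.007 to 0.013; 0.010 is wanted.

How it is judged:
By the outcome, as a careful person would: the job done as asked, in the order asked, and still so for the second after the job is handed in, while the arm keeps its last pose, push and grip.
It also fails if it takes over 72 s, if anything falls off the work surface, if the arm or the gripper's body presses on something with over 40 N, if the wrist force passes 120 N, or if a joint passes its speed limit or range.

## Working session

There is one attempt and no reset: what is moved stays moved. The work goes in short steps, Python scripts to look and compute and a tool call to move; the robot and the scene stay as the last step left them, time stands still between calls to the robot, and variables do not carry over. Pictures are saved under pics/ and viewed, at most 10 in all, crops included, and the job is handed in when it is done.

Besides the shell and the picture viewer there is one more tool, called after "Request:" by a JSON object that holds its "method" and its "body". arm_command: Moves the arm, as the interface text tells. Its arguments: {"type":"object","properties":{"increments":{"type":"array","items":{"type":"object","properties":{"slide":{"type":"array","items":{"type":"number"}},"spin":{"type":"number"},"gripper":{"type":"number"}}}},"newtons":{"type":"number"}},"required":["increments"]}

```bash
mkdir -p pics; cat > h.py <<'E'
import numpy as np, cv2
from scipy.spatial.transform import Rotation as R
from station import status, imaging, order
def ray(im,u,v):
    f=200/np.tan(np.radians(im['vfov'])/2)
    d=np.array([(u-im['cx'])/f,-(v-im['cy'])/f,-1.]); V=np.array(im['view'])
    return -V[:3,:3].T@V[:3,3], V[:3,:3].T@d
def onplane(im,u,v,z):
    o,d=ray(im,u,v); return o+d*(z-o[2])/d[2]
def proj(im,p):
    f=200/np.tan(np.radians(im['vfov'])/2); V=np.array(im['view'])
    c=V[:3,:3]@np.array(p)+V[:3,3]; return im['cx']+f*c[0]/-c[2], im['cy']+f*c[1]/c[2]
def save(im,n): cv2.imwrite(n,im['frame'][:,:,::-1])
E
python3 - <<'E'
from h import *
for n in ('top','side'):
    im=imaging.get_image(n); save(im,f'pics/{n}0.png'); np.save(f'pics/{n}0.npy',im,allow_pickle=True)
    print(n,{k:im[k] for k in im if k!='frame'})
o=status.get_obs(); print(o); print(R.from_rotvec(o['tool_rot']).as_matrix().round(3))
E
```

```text
top {'vfov': 53.514728219106544, 'cx': 321.72332355180345, 'cy': 206.7906291262801, 'view': array([[-0.01759141, -0.99880883, -0.0455133 ,  0.01030531],
       [ 0.98607935, -0.02485883,  0.16440665, -0.5073164 ],
       [-0.16534222, -0.04198758,  0.98534207, -1.01753652],
       [ 0.        ,  0.        ,  0.        ,  1.        ]])}
side {'vfov': 50.49915216527817, 'cx': 327.0926552547261, 'cy': 199.22990849691942, 'view': array([[-0.94182711, -0.33574246, -0.01544958,  0.43171282],
       [ 0.14072358, -0.43566892,  0.88903851, -0.21988331],
       [-0.30521888,  0.83514645,  0.45757168, -0.83234526],
       [ 0.        ,  0.        ,  0.        ,  1.        ]])}
{'t': 0.1, 'q': array([-1.34699194e+00,  5.33097967e-02,  1.61418052e+00, -1.24631544e-05,
        1.47604820e+00, -1.19015479e-01]), 'dq': array([ 0.00031001, -0.00030305, -0.00289977,  0.00018945, -0.00187671,
       -0.00055011]), 'effort': array([ 1.09825349e-03, -3.94902384e+01, -3.71363640e+01, -1.05337549e-04,
        3.93632508e-03, -1.78955014e-05]), 'tool_pos': array([ 0.20997901, -0.58819638,  0.30275986]), 'tool_rot': array([-3.09363900e+00, -5.35537582e-01,  1.79422997e-04]), 'contact_force': array([-0.78705252, -0.48391316, -0.08204435]), 'wrist_torque': array([-0.03381189, -0.02720858, -0.02276963]), 'grip_force': 0.0, 'opening': 0.08514422423132313}
[[ 0.942  0.336 -0.   ]
 [ 0.336 -0.942  0.002]
 [ 0.    -0.002 -1.   ]]
```

View pics/top0.png

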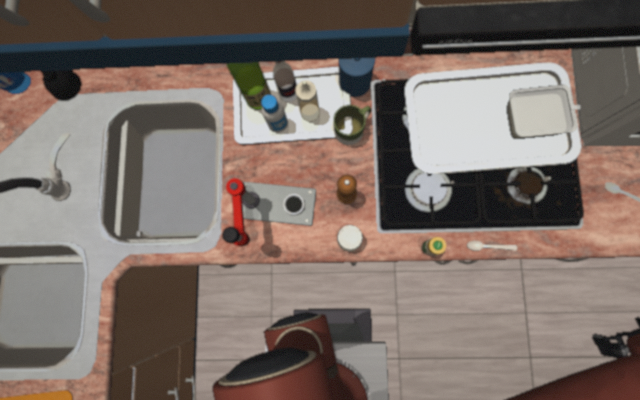

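View pics/side0.png

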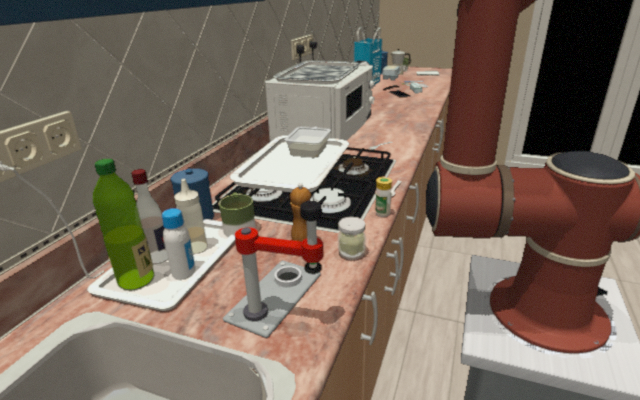

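The top view shows the spice jar at about (437,245), cup (293,204), column (235,187), knob (232,235), olives (349,238) and mill (346,188). The side view agrees: the arm is swung out about 90° towards the robot. Next I measure these precisely.

```bash
cat > m.py <<'E'
from h import *
T=np.load('pics/top0.npy',allow_pickle=True).item(); S=np.load('pics/side0.npy',allow_pickle=True).item()
def blobs(im,lo,hi,box,n=3):
    hsv=cv2.cvtColor(im['frame'],cv2.COLOR_RGB2HSV); m=cv2.inRange(hsv,np.array(lo),np.array(hi))
    x0,y0,x1,y1=box; k=np.zeros_like(m); k[y0:y1,x0:x1]=m[y0:y1,x0:x1]
    c=sorted(cv2.findContours(k,cv2.RETR_EXTERNAL,cv2.CHAIN_APPROX_NONE)[0],key=cv2.contourArea)[::-1][:n]
    return [(np.round(cv2.minEnclosingCircle(a)[0],1),round(cv2.minEnclosingCircle(a)[1],1),cv2.boundingRect(a),cv2.contourArea(a)) for a in c]
if __name__=='__main__':
    print('lid top',blobs(T,(18,120,80),(32,255,255),(420,230,455,262)))
    print('lid side',blobs(S,(18,120,80),(32,255,255),(365,165,400,225)))
    print('red',blobs(T,(0,180,60),(8,255,255),(215,170,260,250)),blobs(T,(172,180,60),(180,255,255),(215,170,260,250)))
    print('black knob',blobs(T,(0,0,0),(180,255,45),(215,220,250,250)))
    print('cup hole dark',blobs(T,(0,0,0),(180,255,70),(275,190,312,220)))
    print('plate/grey',blobs(T,(0,0,80),(180,40,255),(240,175,320,230)))
    for n,p,z in (('cup',(293,204),.024),('col',(235,187),.2),('jar',(437,245),.106),('knob',(232,235),.264),('olive',(349,238),.083),('mill',(346,183),.17)): print(n,onplane(T,*p,z).round(4))
    a=cv2.resize(T['frame'][165:265,215:335],None,fx=5,fy=5,interpolation=cv2.INTER_CUBIC)
    b=cv2.resize(T['frame'][225:265,415:455],None,fx=5,fy=5,interpolation=cv2.INTER_CUBIC)
    a[300:500,400:600]=b
    cv2.imwrite('pics/crop.png',a[:,:,::-1])
E
python3 m.py
```

```text
lid top [(array([436.5, 245.4]), 8.8, (428, 237, 18, 17), 214.0)]
lid side [(array([383.3, 183. ]), 8.3, (376, 176, 16, 14), 119.5), (array([384.5, 198. ]), 0.5, (384, 198, 2, 1), 0.0)]
red [(array([237.5, 211.5]), 33.0, (227, 179, 21, 66), 519.5)] [(array([240., 193.]), 0.0, (240, 193, 1, 1), 0.0), (array([238., 231.]), 0.0, (238, 231, 1, 1), 0.0), (array([245., 236.]), 0.0, (245, 236, 1, 1), 0.0)]
black knob [(array([232.9, 235.3]), 6.3, (230, 229, 10, 13), 28.5), (array([227., 240.]), 0.0, (227, 240, 1, 1), 0.0)]
cup hole dark [(array([293.3, 203.8]), 7.3, (286, 197, 15, 15), 144.5)]
plate/grey [(array([277.6, 202.8]), 39.5, (243, 182, 73, 43), 2255.0)]
cup [0.5202 0.0786 0.024 ]
col [0.5324 0.1925 0.2   ]
jar [ 0.3953 -0.2827  0.106 ]
knob [0.4149 0.1797 0.264 ]
olive [ 0.4189 -0.0698  0.083 ]
mill [ 0.5415 -0.0644  0.17  ]
```

View pics/crop.png

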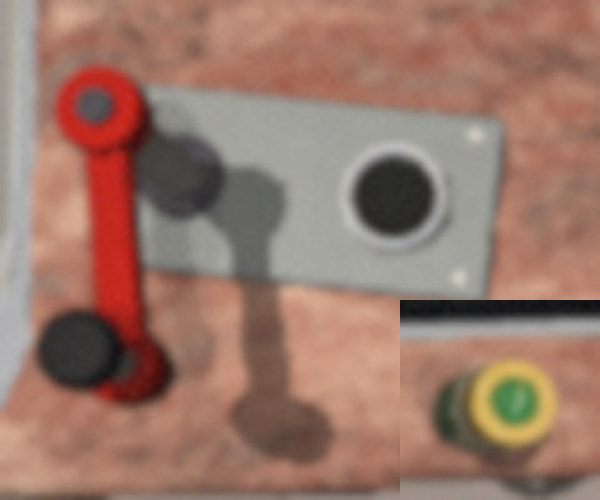

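The crop gives these centres: cup ring ≈ (293.2,203.6), column cap ≈ (233.8,185.8), knob top ≈ (230.7,234.4) and lid ≈ (437.1,245.1). I'll cross-check them in both views.

```bash
python3 - <<'E'
from m import *
def tri(pt,ps):
    A=[];b=[]
    for im,(u,v) in ((T,pt),(S,ps)):
        o,d=ray(im,u,v); d/=np.linalg.norm(d); P=np.eye(3)-np.outer(d,d); A.append(P); b.append(P@o)
    return np.linalg.lstsq(np.vstack(A),np.hstack(b),rcond=None)[0].round(4)
for n,p,z in (('cup',(293.2,203.6),.022),('col',(233.8,185.8),.2),('jar',(437.1,245.1),.106),('knob',(230.7,234.4),.264)):
    w=onplane(T,*p,z); print(n,w.round(4),'side px',np.round(proj(S,w),1))
# plate corners -> axis
q=lambda X,Y:((X+.5)/5-.5+215,(Y+.5)/5-.5+165)
P=[onplane(T,*q(*c),.010) for c in ((150,85),(502,120),(487,297),(140,268))]
for a,b in ((0,1),(3,2)): d=P[a]-P[b]; print('edge dir deg',np.degrees(np.arctan2(d[1],d[0])))
d=P[1]-P[2]; print('short',np.degrees(np.arctan2(d[1],d[0])),np.linalg.norm(d))
mid=(P[1]+P[2])/2; print('far mid',mid)
# side: knob black blob, cup ring, lid
print('knob side',blobs(S,(0,0,0),(180,255,45),(295,195,330,240),2))
a=cv2.resize(S['frame'][170:330,220:400],None,fx=4.4,fy=3.7,interpolation=cv2.INTER_CUBIC)
a=cv2.resize(S['frame'][170:320,225:400],None,fx=4,fy=4,interpolation=cv2.INTER_CUBIC)
for n,p,z,col in (('cup',(293.2,203.6),.022,(255,0,255)),('col',(233.8,185.8),.2,(0,255,0)),('jar',(437.1,245.1),.106,(255,0,0)),('knob',(230.7,234.4),.264,(0,255,255))):
    u,v=proj(S,onplane(T,*p,z)); cv2.drawMarker(a,(int((u-225)*4),int((v-170)*4)),col,0,14,2)
cv2.imwrite('pics/crop2.png',a[:,:,::-1])
E
```

```text
cup [0.5216 0.0783 0.022 ] side px [287.2 273.8]
col [0.5353 0.1953 0.2   ] side px [246.4 228.9]
jar [ 0.395  -0.2829  0.106 ] side px [384.  179.4]
knob [0.4162 0.1825 0.264 ] side px [311.2 203. ]
edge dir deg 82.64998477111095
edge dir deg 83.87727919250192
short -5.604027920348399 0.09924677254784428
far mid [0.51513484 0.02346262 0.01      ]
knob side [(array([316.9, 213.6]), 18.1, (301, 197, 29, 31), 446.5)]
```

View pics/crop2.png

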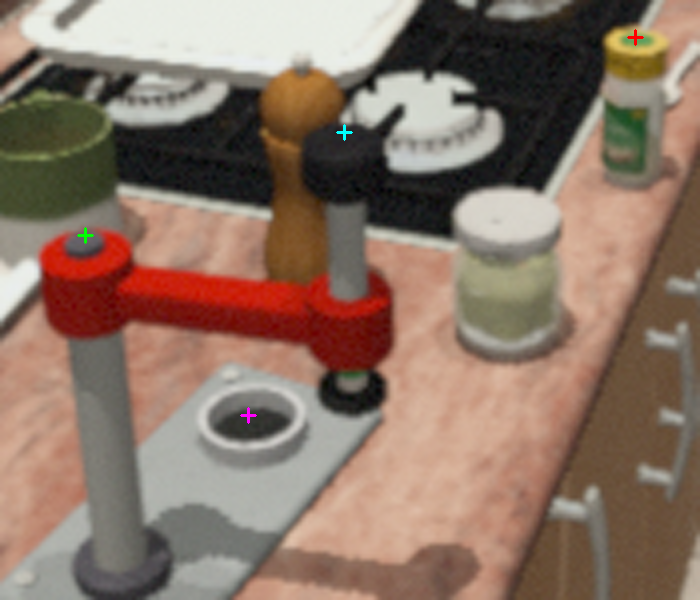

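Request:
{"method": "arm_command", "body": {"increments": [{"slide":[0.03,-0.025,0],"spin":0,"gripper":1},{"slide":[0.06,-0.05,0],"spin":0,"gripper":1},{"slide":[0.09,-0.075,0],"spin":0,"gripper":1},{"slide":[0.12,-0.1,0],"spin":0,"gripper":1},{"slide":[0.15,-0.12,0],"spin":0,"gripper":1},{"slide":[0.175,-0.145,0],"spin":0,"gripper":1},{"slide":[0.2,-0.16,0],"spin":0,"gripper":1},{"slide":[0.2,-0.16,0],"spin":0,"gripper":1}]}}

```text
t: 0.77
tool_pos: [0.3467, -0.3671, 0.3034]
tool_rot: [-3.093, -0.543, -0.002]
contact_force: [0.4, 0.2, -0.3]
opening: 0.0852
grip_force: 0.0
```

The projections from the top view match the side view to about 1 px: cup (0.5215,0.078), hinge (0.5355,0.196), jar (0.395,-0.283). One wrist picture will refine the jar position.

```bash
cat >> h.py <<'E'
def wray(im,o,u,v):
    f=200/np.tan(np.radians(im['vfov'])/2); x,y=u-im['cx'],v-im['cy']; r=np.hypot(x,y); t=r/f
    d=np.array([np.sin(t)*x/r,-np.sin(t)*y/r,-np.cos(t)]); M=np.array(im['mount']); Q=R.from_rotvec(o['tool_rot']).as_matrix()
    return Q@M[:3,3]+o['tool_pos'], Q@M[:3,:3]@d
def wplane(im,o,u,v,z):
    p,d=wray(im,o,u,v); return p+d*(z-p[2])/d[2]
def totool(o,dw): return (R.from_rotvec(o['tool_rot']).as_matrix().T@np.array(dw)).round(4)
E
python3 - <<'E'
from h import *
from m import blobs
o=status.get_obs(); W=imaging.get_image('wrist'); save(W,'pics/w1.png'); print({k:W[k] for k in W if k!='frame'})
for b in blobs(W,(18,120,80),(32,255,255),(0,0,640,400)): print(b, wplane(W,o,*b[0],.106).round(4))
print(totool(o,np.array([.395,-.283,.304])-o['tool_pos']))
E
```

```text
{'vfov': 65.70646984690485, 'cx': 318.65696420255586, 'cy': 206.2843118215654, 'mount': array([[-1.12254077e-04,  9.48065042e-01,  3.18076506e-01,
         8.17898178e-02],
       [ 9.99999948e-01,  2.02644880e-04, -2.51091967e-04,
         2.56225697e-04],
       [-3.02508092e-04,  3.18076461e-01, -9.48065015e-01,
        -7.01399619e-02],
       [ 0.00000000e+00,  0.00000000e+00,  0.00000000e+00,
         1.00000000e+00]])}
(array([252.4, 104.7]), 17.7, (235, 95, 35, 26), 270.0) [ 0.4068 -0.2846  0.106 ]
(array([242.5, 121.5]), 21.3, (225, 105, 32, 35), 119.5) [ 0.3901 -0.2808  0.106 ]
(array([264.5, 126. ]), 4.0, (261, 124, 8, 6), 26.0) [ 0.3923 -0.3007  0.106 ]
[ 0.0741 -0.0625 -0.0004]
```

View pics/w1.png

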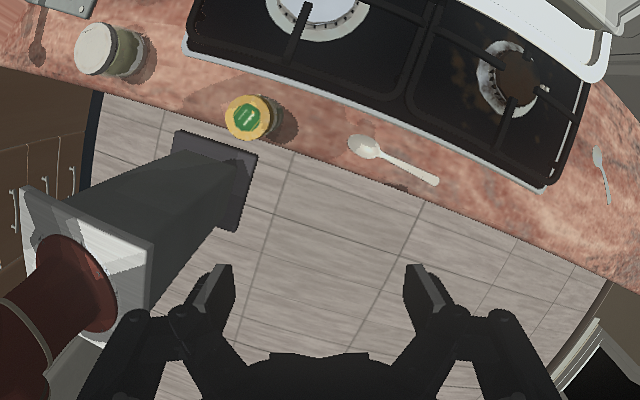

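The lid centre sits near (248,118) in the wrist view, giving (0.394,-0.285), which agrees with the top view. I'll move over the jar and descend.

Request:
{"method": "arm_command", "body": {"increments": [{"slide":[0.025,-0.02,0],"spin":0,"gripper":1},{"slide":[0.05,-0.042,0],"spin":0,"gripper":1},{"slide":[0.073,-0.062,0.0],"spin":0,"gripper":1},{"slide":[0.073,-0.062,0.02],"spin":0,"gripper":1},{"slide":[0.073,-0.062,0.05],"spin":0,"gripper":1},{"slide":[0.073,-0.062,0.075],"spin":0,"gripper":1},{"slide":[0.073,-0.062,0.09],"spin":0,"gripper":1},{"slide":[0.073,-0.062,0.09],"spin":0,"gripper":1}]}}

```text
t: 1.48
tool_pos: [0.3904, -0.2869, 0.2091]
tool_rot: [-3.089, -0.533, 0.008]
contact_force: [-0.5, 0.7, 0.1]
opening: 0.0853
grip_force: 0.0
```

```bash
python3 - <<'E'
from h import *
from m import blobs
o=status.get_obs(); W=imaging.get_image('wrist'); print(o['tool_pos'])
hsv=cv2.cvtColor(W['frame'],cv2.COLOR_RGB2HSV); m=cv2.inRange(hsv,np.array((18,120,80)),np.array((85,255,255)))
m=cv2.morphologyEx(m,cv2.MORPH_CLOSE,np.ones((7,7)))
for a in sorted(cv2.findContours(m,cv2.RETR_EXTERNAL,cv2.CHAIN_APPROX_NONE)[0],key=cv2.contourArea)[::-1][:2]:
    (u,v),r=cv2.minEnclosingCircle(a); print(u,v,r,cv2.boundingRect(a),wplane(W,o,u,v,.106).round(4))
print(totool(o,np.array([.3945,-.284,.129])-o['tool_pos']))
E
```

```text
[ 0.39039898 -0.28694633  0.2090965 ]
313.7508544921875 225.26483154296875 34.35115051269531 (283, 193, 65, 56) [ 0.3998 -0.28    0.106 ]
345.0 243.0 9.999999747378752e-05 (345, 243, 1, 1) [ 0.3951 -0.3021  0.106 ]
[ 0.0052 -0.0008  0.0801]
```

Request:
{"method": "arm_command", "body": {"increments": [{"slide":[0.006,-0.001,0.02],"spin":0,"gripper":1},{"slide":[0.006,-0.001,0.045],"spin":0,"gripper":1},{"slide":[0.006,-0.001,0.065],"spin":0,"gripper":1},{"slide":[0.006,-0.001,0.078],"spin":0,"gripper":1},{"slide":[0.006,-0.001,0.08],"spin":0,"gripper":1},{"slide":[0.006,-0.001,0.08],"spin":0,"gripper":1}]}}

```text
t: 2.03
tool_pos: [0.3979, -0.2856, 0.1344]
tool_rot: [3.096, 0.535, -0.0]
contact_force: [0.3, 1.0, 1.3]
opening: 0.0856
grip_force: 0.0
```

Request:
{"method": "arm_command", "body": {"increments": [{"slide":[0,0,0],"spin":0,"gripper":-0.2},{"slide":[0,0,0],"spin":0,"gripper":-0.2},{"slide":[0,0,0],"spin":0,"gripper":-0.2},{"slide":[0,0,0],"spin":0,"gripper":-0.2},{"slide":[0,0,0],"spin":0,"gripper":-0.2},{"slide":[0,0,0],"spin":0,"gripper":-0.2},{"slide":[0,0,0],"spin":0,"gripper":-0.2},{"slide":[0,0,0],"spin":0,"gripper":-0.2}], "newtons": 30}}

```text
t: 2.7
tool_pos: [0.3984, -0.2852, 0.1351]
tool_rot: [3.094, 0.536, 0.001]
contact_force: [-0.5, 1.5, 5.5]
opening: 0.0409
grip_force: 29.7
```

Jar gripped. I'll lift it and carry it high towards the cup, stopping a little short so I can look.

Request:
{"method": "arm_command", "body": {"increments": [{"slide":[0,0,-0.01],"spin":0,"gripper":-0.2},{"slide":[0,0,-0.035],"spin":0,"gripper":-0.2},{"slide":[0,0,-0.065],"spin":0,"gripper":-0.2},{"slide":[0,0,-0.095],"spin":0,"gripper":-0.2},{"slide":[0,0,-0.125],"spin":0,"gripper":-0.2},{"slide":[0,0,-0.155],"spin":0,"gripper":-0.2},{"slide":[0,0,-0.18],"spin":0,"gripper":-0.2},{"slide":[0,0,-0.19],"spin":0,"gripper":-0.2}]}}

```text
t: 3.37
tool_pos: [0.3986, -0.2855, 0.3286]
tool_rot: [3.09, 0.535, 0.006]
contact_force: [-0.6, -0.5, -1.5]
opening: 0.0409
grip_force: 30.7
```

Request:
{"method": "arm_command", "body": {"increments": [{"slide":[0.01,-0.015,0],"spin":0,"gripper":-0.2},{"slide":[0.025,-0.045,0],"spin":0,"gripper":-0.2},{"slide":[0.045,-0.075,0],"spin":0,"gripper":-0.2},{"slide":[0.06,-0.105,0],"spin":0,"gripper":-0.2},{"slide":[0.075,-0.135,0],"spin":0,"gripper":-0.2},{"slide":[0.09,-0.165,0],"spin":0,"gripper":-0.2},{"slide":[0.1,-0.195,0],"spin":0,"gripper":-0.2},{"slide":[0.11,-0.22,0],"spin":0,"gripper":-0.2}]}}

```text
t: 4.03
tool_pos: [0.4267, -0.0386, 0.3225]
tool_rot: [-3.094, -0.537, 0.003]
contact_force: [0.8, -0.5, -1.5]
opening: 0.0407
grip_force: 30.7
```

Request:
{"method": "arm_command", "body": {"increments": [{"slide":[0.01,-0.02,0],"spin":0,"gripper":-0.2},{"slide":[0.02,-0.045,0],"spin":0,"gripper":-0.2},{"slide":[0.03,-0.065,0],"spin":0,"gripper":-0.2},{"slide":[0.04,-0.08,0],"spin":0,"gripper":-0.2},{"slide":[0.04,-0.08,0],"spin":0,"gripper":-0.2},{"slide":[0.04,-0.08,0],"spin":0,"gripper":-0.2}]}}

```text
t: 4.53
tool_pos: [0.4378, 0.0487, 0.3226]
tool_rot: [-3.095, -0.539, 0.004]
contact_force: [-0.2, -1.0, -2.2]
opening: 0.0407
grip_force: 30.8
```

```bash
python3 - <<'E'
from h import *
o=status.get_obs(); W=imaging.get_image('wrist'); save(W,'pics/w2.png'); np.save('pics/w2.npy',(W,o)) if 0 else None
import pickle; pickle.dump((W,o),open('pics/w2.pkl','wb'))
print(o['t'],o['tool_pos'],o['grip_force'],o['opening'],totool(o,np.array([.5215,.078,.3])-o['tool_pos']))
E
```

```text
4.5333 [0.43782606 0.04867539 0.32259636] 30.77333872905001 0.04065473005697131 [0.0887 0.0007 0.0224]
```

View pics/w2.png

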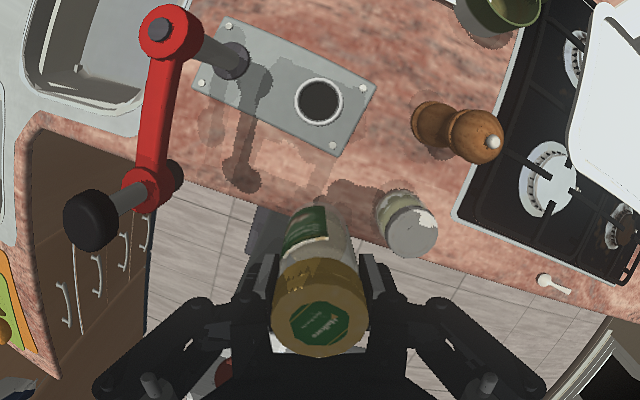

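The wrist view shows the cup ring at about (320,100) and the held jar's lid with its green octagon centred at (320,318). The column and knob are clear to the left. I'll fit both for the relative offset.

```bash
python3 - <<'E'
from h import *
import pickle
W,o=pickle.load(open('pics/w2.pkl','rb')); hsv=cv2.cvtColor(W['frame'],cv2.COLOR_RGB2HSV)
def fit(m,box,z):
    x0,y0,x1,y1=box; k=np.zeros_like(m); k[y0:y1,x0:x1]=m[y0:y1,x0:x1]
    c=max(cv2.findContours(k,cv2.RETR_EXTERNAL,cv2.CHAIN_APPROX_NONE)[0],key=cv2.contourArea)
    P=np.array([wplane(W,o,*p,z)[:2] for p in cv2.convexHull(c)[:,0].astype(float)]).astype(np.float32)
    M=cv2.moments(cv2.convexHull(c)); (x,y),r=cv2.minEnclosingCircle(P)
    cen=wplane(W,o,M['m10']/M['m00'],M['m01']/M['m00'],z)
    print(cv2.boundingRect(c),'circ',round(x,4),round(y,4),'r',round(r,4),'cen',cen.round(4),'tool',totool(o,[*cen[:2],0]-o['tool_pos']*[1,1,0])); return np.array([x,y])
dark=cv2.inRange(hsv,np.array((0,0,0)),np.array((180,255,100)))
fit(dark,(298,78,342,122),.010)
fit(dark,(298,78,342,122),.024)
ring=cv2.inRange(hsv,np.array((0,0,185)),np.array((180,40,255))); fit(ring,(285,70,350,130),.024)
g=cv2.inRange(hsv,np.array((35,60,20)),np.array((90,255,255))); fit(g,(280,295,360,350),o['tool_pos'][2]-.029)
y=cv2.inRange(hsv,np.array((15,90,40)),np.array((32,255,255))); fit(y|g,(255,255,385,365),o['tool_pos'][2]-.029)
print('grasp axis',o['tool_pos'])
E
```

```text
(298, 81, 41, 41) circ 0.5198 0.0785 r 0.0253 cen [0.52   0.0788 0.01  ] tool [ 0.0875 -0.0006 -0.0002]
(298, 81, 41, 41) circ 0.5196 0.0785 r 0.0244 cen [0.5198 0.0787 0.024 ] tool [ 0.0873 -0.0005 -0.0002]
(295, 78, 47, 46) circ 0.5202 0.0788 r 0.0278 cen [0.5201 0.0789 0.024 ] tool [ 0.0877 -0.0006 -0.0002]
(289, 301, 60, 44) circ 0.4354 0.0472 r 0.0127 cen [0.4361 0.0475 0.2936] tool [-0.0021  0.0005  0.    ]
(270, 257, 99, 100) circ 0.4413 0.0492 r 0.0258 cen [0.4439 0.0505 0.2936] tool [ 0.0063  0.0003 -0.    ]
grasp axis [0.43782606 0.04867539 0.32259636]
```

Request:
{"method": "arm_command", "body": {"increments": [{"slide":[0.015,0,0],"spin":0,"gripper":-0.2},{"slide":[0.04,0,0],"spin":0,"gripper":-0.2},{"slide":[0.065,0,0.01],"spin":0,"gripper":-0.2},{"slide":[0.085,-0.001,0.03],"spin":0,"gripper":-0.2},{"slide":[0.09,-0.001,0.06],"spin":0,"gripper":-0.2},{"slide":[0.09,-0.001,0.09],"spin":0,"gripper":-0.2},{"slide":[0.09,-0.001,0.12],"spin":0,"gripper":-0.2},{"slide":[0.09,-0.001,0.13],"spin":0,"gripper":-0.2}]}}

```text
t: 5.25
tool_pos: [0.5199, 0.078, 0.1881]
tool_rot: [-3.095, -0.533, 0.015]
contact_force: [-1.3, -0.3, -2.1]
opening: 0.04
grip_force: 30.7
```

Request:
{"method": "arm_command", "body": {"increments": [{"slide":[0,0,0],"spin":0,"gripper":-0.2},{"slide":[0,0,0],"spin":0,"gripper":-0.2},{"slide":[0,0,0],"spin":0,"gripper":-0.2},{"slide":[0,0,0],"spin":0,"gripper":-0.2}]}}

```text
t: 5.58
tool_pos: [0.5242, 0.0791, 0.1967]
tool_rot: [3.095, 0.535, 0.007]
contact_force: [-0.8, 0.6, -0.0]
opening: 0.0404
grip_force: 30.7
```

```bash
python3 - <<'E'
from h import *
o=status.get_obs()
print(o['t'],o['tool_pos'],o['contact_force'],totool(o,np.array([.5227,.080,.145])-o['tool_pos']))
print(R.from_rotvec(o['tool_rot']).as_matrix()[:,2].round(4))
W=imaging.get_image('wrist'); S=imaging.get_image('side'); 
a=cv2.resize(S['frame'][160:310,220:370],(500,500),interpolation=cv2.INTER_CUBIC)
b=W['frame'][:, 200:440]; b=cv2.resize(b,(300,500))
cv2.imwrite('pics/c3.png',np.hstack([a,b])[:,:,::-1])
E
```

```text
5.5833 [0.52415266 0.07907692 0.19673882] [-0.81867046  0.56497959 -0.01132846] [-0.0013 -0.0014  0.0517]
[ 0.0047 -0.     -1.    ]
```

View pics/c3.png

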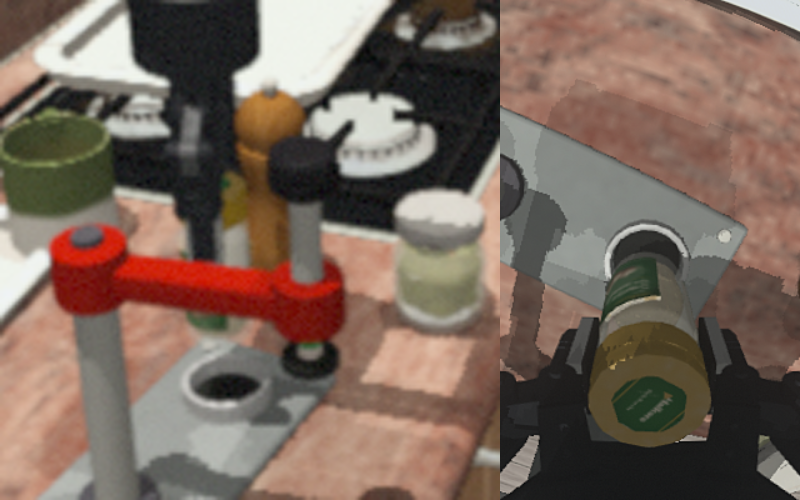

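The jar hangs above the cup and is laterally aligned: cup and lid columns match in the wrist crop. I'll lower it to just above the rim and check again.

Request:
{"method": "arm_command", "body": {"increments": [{"slide":[-0.001,-0.001,0.005],"spin":0,"gripper":-0.2},{"slide":[-0.001,-0.001,0.015],"spin":0,"gripper":-0.2},{"slide":[-0.001,-0.001,0.023],"spin":0,"gripper":-0.2},{"slide":[-0.001,-0.001,0.028],"spin":0,"gripper":-0.2},{"slide":[-0.001,-0.001,0.028],"spin":0,"gripper":-0.2},{"slide":[-0.001,-0.001,0.028],"spin":0,"gripper":-0.2},{"slide":[-0.001,-0.001,0.028],"spin":0,"gripper":-0.2},{"slide":[-0.001,-0.001,0.028],"spin":0,"gripper":-0.2}]}}

```text
t: 6.35
tool_pos: [0.5218, 0.08, 0.1663]
tool_rot: [3.095, 0.536, 0.001]
contact_force: [0.3, -0.8, -1.1]
opening: 0.0404
grip_force: 30.7
```

```bash
python3 - <<'E'
from h import *
o=status.get_obs()
print(o['t'],o['tool_pos'],o['contact_force'],totool(o,np.array([.5227,.080,.145])-o['tool_pos']))
W=imaging.get_image('wrist'); S=imaging.get_image('side')
# predicted jar bottom centre at side vs cup rim
a=cv2.resize(S['frame'][220:295,250:325],(525,525),interpolation=cv2.INTER_CUBIC)
b=cv2.resize(W['frame'][130:330,255:385],(275,525),interpolation=cv2.INTER_CUBIC)
cv2.imwrite('pics/c4.png',np.hstack([a,b])[:,:,::-1])
E
```

```text
6.35 [0.52178637 0.07997774 0.16630037] [ 0.33216148 -0.771133   -1.10625363] [0.0009 0.0003 0.0213]
```

View pics/c4.png

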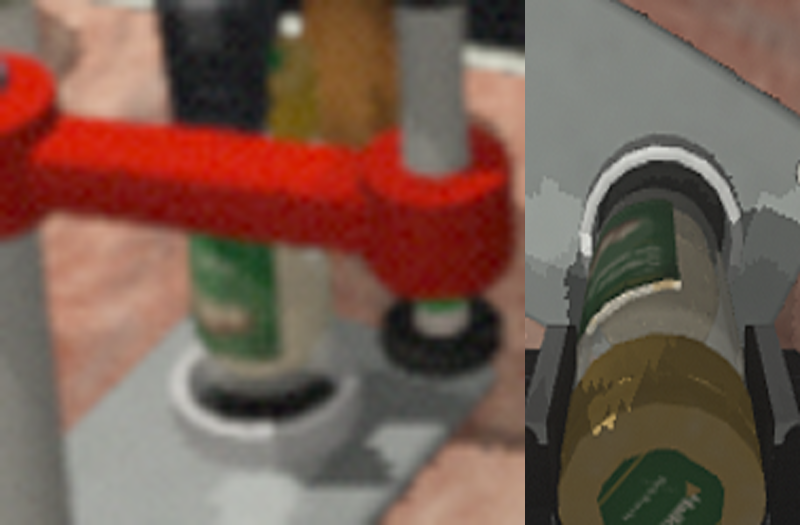

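Both views show the jar centred just above the cup opening. I'll lower it slowly.

Request:
{"method": "arm_command", "body": {"increments": [{"slide":[0.001,0,0.003],"spin":0,"gripper":-0.2},{"slide":[0.001,0,0.006],"spin":0,"gripper":-0.2},{"slide":[0.001,0,0.009],"spin":0,"gripper":-0.2},{"slide":[0.001,0,0.012],"spin":0,"gripper":-0.2},{"slide":[0.001,0,0.014],"spin":0,"gripper":-0.2},{"slide":[0.001,0,0.014],"spin":0,"gripper":-0.2}]}}

```text
t: 6.95
tool_pos: [0.5219, 0.0803, 0.151]
tool_rot: [-3.095, -0.536, 0.002]
contact_force: [-0.6, 0.9, -2.2]
opening: 0.041
grip_force: 30.7
```

Request:
{"method": "arm_command", "body": {"increments": [{"slide":[0,0,0.002],"spin":0,"gripper":-0.2},{"slide":[0,0,0.003],"spin":0,"gripper":-0.2},{"slide":[0,0,0.005],"spin":0,"gripper":-0.2},{"slide":[0,0,0.006],"spin":0,"gripper":-0.2},{"slide":[0,0,0.006],"spin":0,"gripper":-0.2}]}}

```text
t: 7.37
tool_pos: [0.5222, 0.0803, 0.1456]
tool_rot: [-3.095, -0.536, 0.001]
contact_force: [0.7, 0.0, -1.4]
opening: 0.0406
grip_force: 30.7
```

Request:
{"method": "arm_command", "body": {"increments": [{"slide":[0,0,0.001],"spin":0,"gripper":-0.2},{"slide":[0,0,0.002],"spin":0,"gripper":-0.2},{"slide":[0,0,0.003],"spin":0,"gripper":-0.2},{"slide":[0,0,0.003],"spin":0,"gripper":-0.2}]}}

```text
t: 7.7
tool_pos: [0.5234, 0.0806, 0.1452]
tool_rot: [-3.095, -0.536, -0.003]
contact_force: [-3.3, 1.7, 8.3]
opening: 0.0407
grip_force: 31.5
```

The jar seats at TCP z = 0.145 as predicted, with 8 N of contact. I'll ease off, open and retreat upward.

Request:
{"method": "arm_command", "body": {"increments": [{"slide":[0,0,-0.002],"spin":0,"gripper":-0.2},{"slide":[0,0,-0.002],"spin":0,"gripper":0.2},{"slide":[0,0,-0.002],"spin":0,"gripper":0.6},{"slide":[0,0,-0.002],"spin":0,"gripper":0.6},{"slide":[0,0,-0.002],"spin":0,"gripper":0.6},{"slide":[0,0,-0.002],"spin":0,"gripper":0.6},{"slide":[0,0,-0.002],"spin":0,"gripper":0.6},{"slide":[0,0,-0.002],"spin":0,"gripper":0.6}]}}

```text
t: 8.37
tool_pos: [0.5224, 0.0803, 0.1448]
tool_rot: [-3.096, -0.536, 0.0]
contact_force: [-0.3, -0.6, -0.8]
opening: 0.0684
grip_force: 0.0
```

Request:
{"method": "arm_command", "body": {"increments": [{"slide":[0,0,-0.005],"spin":0,"gripper":0.6},{"slide":[0,0,-0.02],"spin":0,"gripper":0.6},{"slide":[0,0,-0.045],"spin":0,"gripper":0.6},{"slide":[0,0,-0.075],"spin":0,"gripper":0.6},{"slide":[0,0,-0.11],"spin":0,"gripper":0.6},{"slide":[0,0,-0.145],"spin":0,"gripper":0.6},{"slide":[0,0,-0.18],"spin":0,"gripper":0.6},{"slide":[0,0,-0.21],"spin":0,"gripper":0.6}]}}

```text
t: 9.03
tool_pos: [0.5224, 0.0803, 0.3582]
tool_rot: [3.095, 0.536, 0.004]
contact_force: [1.1, 1.1, -0.0]
opening: 0.0682
grip_force: 0.0
```

Request:
{"method": "arm_command", "body": {"increments": [{"slide":[-0.01,0,-0.01],"spin":-7,"gripper":0.3},{"slide":[-0.03,0,-0.02],"spin":-14,"gripper":0.3},{"slide":[-0.05,-0.01,-0.02],"spin":-20,"gripper":0.3},{"slide":[-0.06,-0.02,-0.02],"spin":-20,"gripper":0.3},{"slide":[-0.06,-0.02,-0.02],"spin":-20,"gripper":0.3},{"slide":[-0.06,-0.02,-0.02],"spin":-20,"gripper":0.3},{"slide":[-0.06,-0.02,-0.02],"spin":-20,"gripper":0.3}]}}

```text
t: 9.62
tool_pos: [0.4595, 0.0789, 0.375]
tool_rot: [2.955, 1.065, 0.001]
contact_force: [-0.2, 0.8, -0.5]
opening: 0.0556
grip_force: 0.0
```

```bash
python3 - <<'E'
from h import *
import pickle
o=status.get_obs(); W=imaging.get_image('wrist'); save(W,'pics/w5.png'); pickle.dump((W,o),open('pics/w5.pkl','wb'))
print(o['t'],o['tool_pos'],o['opening'],R.from_rotvec(o['tool_rot']).as_matrix().round(3))
E
```

```text
9.6167 [0.45953034 0.07885262 0.37499951] 0.05559595457210146 [[ 0.77   0.638  0.   ]
 [ 0.638 -0.77  -0.   ]
 [ 0.     0.    -1.   ]]
```

View pics/w5.png

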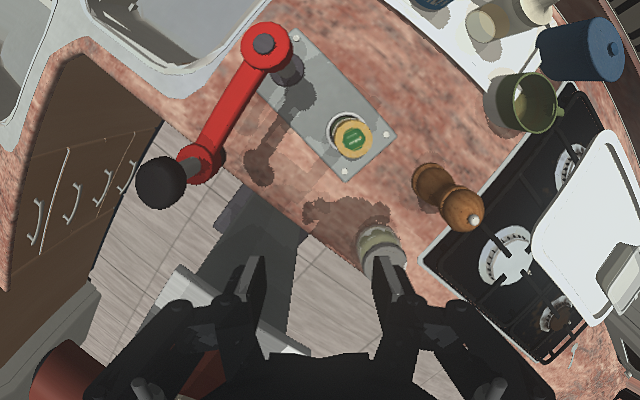

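The jar stands upright in the cup. The knob top is at about (161,183), the hinge cap at (264,44) and the lid top at (355,139). I'll locate them.

```bash
python3 - <<'E'
from h import *
import pickle
W,o=pickle.load(open('pics/w5.pkl','rb')); hsv=cv2.cvtColor(W['frame'],cv2.COLOR_RGB2HSV)
m=cv2.inRange(hsv,np.array((0,0,0)),np.array((180,255,60))); k=np.zeros_like(m); k[150:215,130:190]=m[150:215,130:190]
c=max(cv2.findContours(k,cv2.RETR_EXTERNAL,cv2.CHAIN_APPROX_NONE)[0],key=cv2.contourArea); print(cv2.boundingRect(c),cv2.minEnclosingCircle(c))
for n,p,z in (('knob',(160,183),.264),('hinge',(264,44),.2),('lid',(355.5,139),.116)):
    w=wplane(W,o,*p,z); print(n,w.round(4))
    if n=='knob': kn=w
    if n=='hinge': h=w
print('r',np.linalg.norm((kn-h)[:2]))
H=np.array([.5355,.1965]);C=np.array([.521,.0787])
d=kn[:2]-H; a1=np.arctan2(d[1],d[0]); e=C-H; a0=np.arctan2(e[1],e[0])
print(np.degrees([a1,a0]),np.linalg.norm(d),np.linalg.norm(e))
a1%=2*np.pi; a0%=2*np.pi
for s in np.linspace(0,1,7):
    a=a1+(a0-a1)*s; print(round(s,2),(H+.12*np.array([np.cos(a),np.sin(a)])).round(4),round(np.degrees(a+np.pi/2)-360,1))
k0=H+.12*np.array([np.cos(a1),np.sin(a1)])
print(totool(o,[*(k0-o['tool_pos'][:2]),0]))
E
```

```text
(130, 150, 57, 60) ((155.85545349121094, 178.53317260742188), 30.898218154907227)
knob [0.4216 0.183  0.264 ]
hinge [0.5349 0.1961 0.2   ]
lid [0.5209 0.0782 0.116 ]
r 0.11410144362083201
[-173.22712012  -97.01723886] 0.1147345257781531 0.11868904751492447
0.0 [0.4163 0.1823] -83.2
0.17 [0.4224 0.1565] -70.5
0.33 [0.4339 0.1326] -57.8
0.5 [0.4505 0.1118] -45.1
0.67 [0.4712 0.0952] -32.4
0.83 [0.495  0.0835] -19.7
1.0 [0.5208 0.0774] -7.0
[ 0.0327 -0.1073 -0.    ]
```

Request:
{"method": "arm_command", "body": {"increments": [{"slide":[0.008,-0.025,0],"spin":0,"gripper":0.6},{"slide":[0.016,-0.055,0],"spin":0,"gripper":0.6},{"slide":[0.025,-0.085,0],"spin":0,"gripper":0.6},{"slide":[0.033,-0.107,0],"spin":0,"gripper":0.6},{"slide":[0.033,-0.107,0],"spin":0,"gripper":0.6},{"slide":[0.033,-0.107,0],"spin":0,"gripper":0.6},{"slide":[0.033,-0.107,0],"spin":0,"gripper":0.6},{"slide":[0.033,-0.107,0],"spin":0,"gripper":0.6}]}}

```text
t: 10.33
tool_pos: [0.4169, 0.1816, 0.3747]
tool_rot: [2.956, 1.063, -0.001]
contact_force: [-0.6, -0.1, 0.4]
opening: 0.0682
grip_force: 0.0
```

```bash
python3 - <<'E'
from h import *
o=status.get_obs(); W=imaging.get_image('wrist'); save(W,'pics/w6.png')
print(o['t'],o['tool_pos'],o['opening'],totool(o,[.417-o['tool_pos'][0],.1825-o['tool_pos'][1],0]))
for z in (.264,): print(np.round([wplane(W,o,u,v,z) for u,v in ((320,290),(320,300),(320,310),(320,330))],4))
E
```

```text
10.3333 [0.41694806 0.1816263  0.37469227] 0.06821092060510323 [ 0.0006 -0.0006 -0.    ]
[[0.3865 0.1548 0.264 ]
 [0.3798 0.1493 0.264 ]
 [0.3728 0.1435 0.264 ]
 [0.3576 0.1309 0.264 ]]
```

View pics/w6.png

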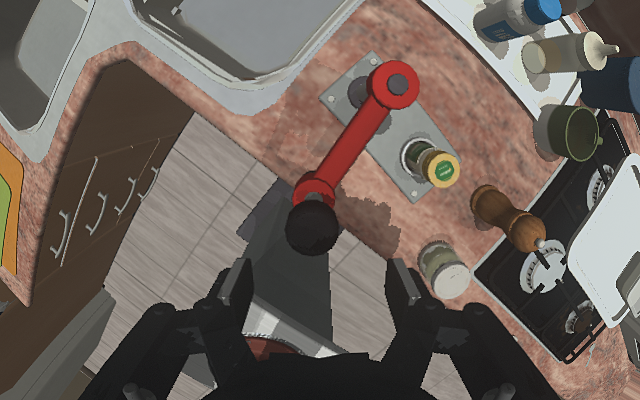

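The knob top is at about (312,230), centred between the fingers' columns, which are roughly at 240 and 400. That was the tenth and last picture, so from here I rely on numbers.

```bash
python3 - <<'E'
from h import *
o=status.get_obs(); W=imaging.get_image('wrist')
hsv=cv2.cvtColor(W['frame'],cv2.COLOR_RGB2HSV); m=cv2.inRange(hsv,np.array((0,0,0)),np.array((180,255,60))); 
k=np.zeros_like(m); k[200:262,280:345]=m[200:262,280:345]
c=max(cv2.findContours(k,cv2.RETR_EXTERNAL,cv2.CHAIN_APPROX_NONE)[0],key=cv2.contourArea); (u,v),r=cv2.minEnclosingCircle(c); print(cv2.boundingRect(c),u,v,r)
for p in ((u,v),(312,231)):
    w=wplane(W,o,*p,.264); print(w.round(4),totool(o,[*(w-o['tool_pos'])[:2],0]))
E
```

```text
(280, 200, 64, 62) 306.3398742675781 234.6488800048828 37.25828170776367
[0.4135 0.1886 0.264 ] [ 0.0019 -0.0076 -0.    ]
[0.4178 0.1874 0.264 ] [ 0.0044 -0.0039 -0.    ]
```

Request:
{"method": "arm_command", "body": {"increments": [{"slide":[0.003,-0.003,0.0],"spin":0,"gripper":0.6},{"slide":[0.003,-0.003,0.015],"spin":0,"gripper":0.6},{"slide":[0.003,-0.003,0.03],"spin":0,"gripper":0.6},{"slide":[0.003,-0.003,0.045],"spin":0,"gripper":0.6},{"slide":[0.003,-0.003,0.057],"spin":0,"gripper":0.6},{"slide":[0.003,-0.003,0.062],"spin":0,"gripper":0.6},{"slide":[0.003,-0.003,0.062],"spin":0,"gripper":0.6}]}}

```text
t: 11.02
tool_pos: [0.4163, 0.1864, 0.3113]
tool_rot: [-2.955, -1.065, 0.004]
contact_force: [0.0, -0.2, 0.3]
opening: 0.0683
grip_force: 0.0
```

Request:
{"method": "arm_command", "body": {"increments": [{"slide":[0,0,0],"spin":0,"gripper":0.3},{"slide":[0,0,0],"spin":0,"gripper":0.2},{"slide":[0,0,0],"spin":0,"gripper":0.1},{"slide":[0,0,0],"spin":0,"gripper":0.02},{"slide":[0,0,0],"spin":0,"gripper":0.02},{"slide":[0,0,0],"spin":0,"gripper":0.02}], "newtons": 20}}

```text
t: 11.52
tool_pos: [0.4168, 0.1867, 0.3133]
tool_rot: [2.955, 1.065, 0.001]
contact_force: [-0.5, 0.5, -0.6]
opening: 0.0435
grip_force: 0.0
```

```bash
python3 - <<'E'
from h import *
o=status.get_obs(); p=o['tool_pos']; print(o['t'],p,o['opening'],o['grip_force'],o['contact_force'])
H=np.array([.5352,.1963]); C=np.array([.5208,.0783])
d=p[:2]-H; a1=np.arctan2(d[1],d[0])%(2*np.pi); e=C-H; a0=np.arctan2(e[1],e[0])%(2*np.pi); print(np.degrees([a1,a0]),np.linalg.norm(d),np.linalg.norm(e))
n=14; r1=np.linalg.norm(d); r0=np.linalg.norm(e)
for i in range(0,n+2):
    s=i/n; a=a1+(a0-a1)*s; r=r1+(r0-r1)*s
    print(i,totool(o,[*(H+r*np.array([np.cos(a),np.sin(a)])-p[:2]),0]))
E
```

```text
11.5167 [0.41682876 0.18667044 0.31331717] 0.043454566868481176 0.0 [-0.49780157  0.47348908 -0.61352593]
[184.65079819 263.04237485] 0.11876228303899274 0.11887539694991558
0 [ 0. -0.  0.]
1 [-0.0062  0.0098 -0.    ]
2 [-0.0114  0.0202 -0.    ]
3 [-0.0156  0.031  -0.    ]
4 [-0.0186  0.0422 -0.    ]
5 [-0.0206  0.0536  0.    ]
6 [-0.0215  0.0652  0.    ]
7 [-0.0212  0.0768  0.    ]
8 [-0.0198  0.0883  0.    ]
9 [-0.0173  0.0997  0.    ]
10 [-0.0137  0.1107  0.    ]
11 [-0.009   0.1213  0.    ]
12 [-0.0033  0.1314  0.    ]
13 [0.0034 0.141  0.    ]
14 [0.0109 0.1498 0.    ]
15 [1.930e-02 1.578e-01 1.000e-04]
```

Request:
{"method": "arm_command", "body": {"increments": [{"slide":[-0.003,0.005,0],"spin":0,"gripper":0.02},{"slide":[-0.006,0.01,0],"spin":0,"gripper":0.02},{"slide":[-0.009,0.015,0],"spin":0,"gripper":0.02},{"slide":[-0.011,0.02,0],"spin":0,"gripper":0.02},{"slide":[-0.0135,0.0255,0],"spin":0,"gripper":0.02},{"slide":[-0.0155,0.031,0],"spin":0,"gripper":0.02},{"slide":[-0.017,0.0365,0],"spin":0,"gripper":0.02},{"slide":[-0.0185,0.042,0],"spin":0,"gripper":0.02}]}}

```text
t: 12.18
tool_pos: [0.4296, 0.1418, 0.3129]
tool_rot: [2.956, 1.065, 0.0]
contact_force: [-0.6, -0.0, 0.4]
opening: 0.0429
grip_force: 0.5
```

```bash
python3 - <<'E'
from h import *
o=status.get_obs(); print(o['t'],o['tool_pos'],o['opening'],o['grip_force'],o['contact_force'])
# side view: is knob still between the fingers? red head centroid shift
S=imaging.get_image('side'); hsv=cv2.cvtColor(S['frame'],cv2.COLOR_RGB2HSV); m=cv2.inRange(hsv,np.array((0,180,60)),np.array((8,255,255)))
m[:,:225]=0;m[:,345:]=0;m[:200]=0;m[290:]=0
ys,xs=np.nonzero(m); print('red bbox',xs.min(),xs.max(),ys.min(),ys.max())
d=o['tool_pos'][:2]; print('pred head px',[np.round(proj(S,[*d,z])) for z in (.16,.194,.264)])
E
```

```text
12.1833 [0.4295658  0.14177663 0.31289056] 0.04294083882426778 0.47523935238132253 [-0.63620327 -0.04172453  0.40331813]
red bbox 235 324 225 253
pred head px [array([314., 243.]), array([314., 227.]), array([313., 191.])]
```

The head follows: its predicted pixel position matches the red blob. I'll continue along the arc.

Request:
{"method": "arm_command", "body": {"increments": [{"slide":[-0.001,0.006,0],"spin":0,"gripper":0.02},{"slide":[-0.002,0.0115,0],"spin":0,"gripper":0.02},{"slide":[-0.0025,0.017,0],"spin":0,"gripper":0.02},{"slide":[-0.003,0.023,0],"spin":0,"gripper":0.02},{"slide":[-0.003,0.029,0],"spin":0,"gripper":0.02},{"slide":[-0.0025,0.0345,0],"spin":0,"gripper":0.02},{"slide":[-0.002,0.0405,0],"spin":0,"gripper":0.02},{"slide":[-0.001,0.046,0],"spin":0,"gripper":0.02}]}}

```text
t: 12.9
tool_pos: [0.4583, 0.1059, 0.3129]
tool_rot: [2.955, 1.065, 0.0]
contact_force: [-1.3, 0.9, 0.2]
opening: 0.0438
grip_force: 0.3
```

Request:
{"method": "arm_command", "body": {"increments": [{"slide":[0.001,0.0055,0],"spin":0,"gripper":0.02},{"slide":[0.0025,0.0115,0],"spin":0,"gripper":0.02},{"slide":[0.004,0.017,0],"spin":0,"gripper":0.02},{"slide":[0.006,0.0225,0],"spin":0,"gripper":0.02},{"slide":[0.0085,0.028,0],"spin":0,"gripper":0.02},{"slide":[0.011,0.033,0],"spin":0,"gripper":0.02},{"slide":[0.0135,0.038,0],"spin":0,"gripper":0.02},{"slide":[0.0165,0.043,0],"spin":0,"gripper":0.02}]}}

```text
t: 13.57
tool_pos: [0.4985, 0.0836, 0.3129]
tool_rot: [-2.955, -1.065, 0.0]
contact_force: [-0.5, -0.0, -0.5]
opening: 0.0434
grip_force: 0.3
```

```bash
python3 - <<'E'
from h import *
o=status.get_obs(); p=o['tool_pos']; print(o['t'],p,o['opening'],o['grip_force'],o['contact_force'])
S=imaging.get_image('side'); hsv=cv2.cvtColor(S['frame'],cv2.COLOR_RGB2HSV); m=cv2.inRange(hsv,np.array((0,180,60)),np.array((8,255,255)))
m[:,:225]=0;m[:,345:]=0;m[:200]=0;m[290:]=0
ys,xs=np.nonzero(m); print('red bbox',xs.min(),xs.max(),ys.min(),ys.max())
print('pred head px',[np.round(proj(S,[*p[:2],z])) for z in (.16,.194,.264)])
H=np.array([.5352,.1963]);d=p[:2]-H; a=np.arctan2(d[1],d[0]); print(np.degrees(a),np.linalg.norm(d))
print(totool(o,[*(np.array([.5208,.0783])-p[:2]),0]))
E
```

```text
13.5667 [0.49851624 0.08362346 0.31287841] 0.04339887094096425 0.34184815754997544 [-0.46989026 -0.0433739  -0.5128592 ]
red bbox 235 303 205 253
pred head px [array([293., 221.]), array([292., 206.]), array([290., 173.])]
-108.03353780223694 0.11849767963513579
[ 0.0138  0.0183 -0.    ]
```

Request:
{"method": "arm_command", "body": {"increments": [{"slide":[0.003,0.0045,0],"spin":0,"gripper":0.02},{"slide":[0.0065,0.0095,0],"spin":0,"gripper":0.02},{"slide":[0.01,0.014,0],"spin":0,"gripper":0.02},{"slide":[0.014,0.0185,0],"spin":0,"gripper":0.02},{"slide":[0.0155,0.02,0],"spin":0,"gripper":0.02},{"slide":[0.0165,0.021,0],"spin":0,"gripper":0.02},{"slide":[0.0165,0.021,0],"spin":0,"gripper":0.02}]}}

```text
t: 14.2
tool_pos: [0.5244, 0.0782, 0.3129]
tool_rot: [2.955, 1.065, 0.0]
contact_force: [-0.2, 0.5, 0.1]
opening: 0.0437
grip_force: 0.0
```

Request:
{"method": "arm_command", "body": {"increments": [{"slide":[0.001,0.001,0],"spin":0,"gripper":0.02},{"slide":[0.002,0.002,0],"spin":0,"gripper":0.02},{"slide":[0.003,0.003,0],"spin":0,"gripper":0.02},{"slide":[0.003,0.003,0],"spin":0,"gripper":0.02}]}}

```text
t: 14.53
tool_pos: [0.5267, 0.0786, 0.3121]
tool_rot: [-2.951, -1.065, 0.008]
contact_force: [-9.5, 2.7, 1.7]
opening: 0.0433
grip_force: 3.6
```

A 9.5 N reaction shows the arm is against its stop. I'll back off, open and lift, then check the knob position numerically.

Request:
{"method": "arm_command", "body": {"increments": [{"slide":[-0.002,-0.002,0],"spin":0,"gripper":0.02},{"slide":[-0.005,-0.004,0],"spin":0,"gripper":0.1},{"slide":[-0.005,-0.004,0],"spin":0,"gripper":0.5},{"slide":[-0.005,-0.004,0],"spin":0,"gripper":0.5},{"slide":[-0.005,-0.004,0],"spin":0,"gripper":0.5},{"slide":[-0.005,-0.004,0],"spin":0,"gripper":0.5}]}}

```text
t: 15.03
tool_pos: [0.5221, 0.0776, 0.3131]
tool_rot: [2.955, 1.065, 0.001]
contact_force: [0.2, 1.1, -0.5]
opening: 0.064
grip_force: 0.0
```

Request:
{"method": "arm_command", "body": {"increments": [{"slide":[-0.005,-0.004,-0.01],"spin":0,"gripper":0.5},{"slide":[-0.005,-0.004,-0.025],"spin":0,"gripper":0.5},{"slide":[-0.005,-0.004,-0.04],"spin":0,"gripper":0.5},{"slide":[-0.015,-0.004,-0.055],"spin":0,"gripper":0.5},{"slide":[-0.03,-0.004,-0.06],"spin":0,"gripper":-1},{"slide":[-0.03,-0.004,-0.06],"spin":0,"gripper":-1},{"slide":[-0.03,-0.004,-0.06],"spin":0,"gripper":-1},{"slide":[-0.03,-0.004,-0.06],"spin":0,"gripper":-1}]}}

```text
t: 15.7
tool_pos: [0.4962, 0.0618, 0.3727]
tool_rot: [-2.955, -1.065, 0.0]
contact_force: [0.4, -0.0, -0.3]
opening: 0.0159
grip_force: 0.0
```

```bash
python3 - <<'E'
from h import *
o=status.get_obs(); p=o['tool_pos']; W=imaging.get_image('wrist'); T=imaging.get_image('top'); S=imaging.get_image('side')
print(o['t'],p,o['opening'],o['contact_force'])
hsv=cv2.cvtColor(W['frame'],cv2.COLOR_RGB2HSV); m=cv2.inRange(hsv,np.array((0,0,0)),np.array((180,255,60)))
m=cv2.morphologyEx(m,cv2.MORPH_OPEN,np.ones((5,5)))
for c in sorted(cv2.findContours(m,cv2.RETR_EXTERNAL,cv2.CHAIN_APPROX_NONE)[0],key=cv2.contourArea)[::-1][:6]:
    (u,v),r=cv2.minEnclosingCircle(c); print('dark',cv2.boundingRect(c),cv2.contourArea(c),round(u),round(v),round(r),wplane(W,o,u,v,.264).round(4))
for im,b in ((W,(0,0,640,330)),):
    red=cv2.inRange(hsv,np.array((0,180,60)),np.array((8,255,255)))
    for c in sorted(cv2.findContours(red,cv2.RETR_EXTERNAL,cv2.CHAIN_APPROX_NONE)[0],key=cv2.contourArea)[::-1][:2]: print('red',cv2.boundingRect(c),cv2.contourArea(c))
hs=cv2.cvtColor(S['frame'],cv2.COLOR_RGB2HSV); m=cv2.inRange(hs,np.array((0,180,60)),np.array((8,255,255)))
m[:,:225]=0;m[:,345:]=0;m[:190]=0;m[290:]=0; ys,xs=np.nonzero(m); print('side red',xs.min(),xs.max(),ys.min(),ys.max())
print([np.round(proj(S,[.5208,.0783,z])) for z in (.16,.194,.264)])
np.savez('pics/s7.npz',w=W['frame'])
E
```

```text
15.7 [0.49619521 0.06176891 0.37268928] 0.015911640250566544 [ 0.36066436 -0.04071956 -0.26220453]
dark (44, 89, 548, 311) 50536.0 317 244 296 [0.4928 0.06   0.264 ]
dark (521, 24, 66, 64) 2770.5 558 60 39 [0.7031 0.0156 0.264 ]
dark (294, 161, 56, 59) 2486.5 322 190 29 [0.5222 0.0805 0.264 ]
dark (502, 83, 36, 47) 1028.5 517 106 24 [0.6492 0.0197 0.264 ]
dark (611, 58, 27, 53) 685.5 623 84 28 [ 0.7587 -0.0519  0.264 ]
dark (476, 107, 21, 31) 355.0 486 122 18 [0.6233 0.0297 0.264 ]
red (198, 45, 46, 48) 1589.0
red (232, 78, 81, 74) 1037.0
side red 235 293 202 253
[array([284., 218.]), array([282., 203.]), array([280., 171.])]
```

The knob is at (0.522,0.080), over the cup axis. I'll bring the closed fist above it and approach.

Request:
{"method": "arm_command", "body": {"increments": [{"slide":[0.01,0.001,0],"spin":0,"gripper":-1},{"slide":[0.02,0.002,0],"spin":0,"gripper":-1},{"slide":[0.03,0.003,0],"spin":0,"gripper":-1},{"slide":[0.03,0.003,0.01],"spin":0,"gripper":-1},{"slide":[0.03,0.003,0.02],"spin":0,"gripper":-1},{"slide":[0.03,0.003,0.028],"spin":0,"gripper":-1},{"slide":[0.03,0.003,0.028],"spin":0,"gripper":-1},{"slide":[0.03,0.003,0.028],"spin":0,"gripper":-1}]}}

```text
t: 16.52
tool_pos: [0.5207, 0.0783, 0.3434]
tool_rot: [-2.955, -1.065, 0.004]
contact_force: [-0.2, -0.1, 0.5]
opening: -0.0001
grip_force: 0.0
```

Request:
{"method": "arm_command", "body": {"increments": [{"slide":[0,0,0.002],"spin":0,"gripper":-1},{"slide":[0,0,0.004],"spin":0,"gripper":-1},{"slide":[0,0,0.005],"spin":0,"gripper":-1},{"slide":[0,0,0.005],"spin":0,"gripper":-1}]}}

```text
t: 16.85
tool_pos: [0.5212, 0.0784, 0.34]
tool_rot: [2.956, 1.065, 0.0]
contact_force: [-0.2, 0.1, -0.7]
opening: -0.0001
grip_force: 0.0
```

Request:
{"method": "arm_command", "body": {"increments": [{"slide":[0,0,0.001],"spin":0,"gripper":-1},{"slide":[0,0,0.002],"spin":0,"gripper":-1},{"slide":[0,0,0.003],"spin":0,"gripper":-1},{"slide":[0,0,0.003],"spin":0,"gripper":-1}]}}

```text
t: 17.18
tool_pos: [0.5212, 0.0785, 0.3367]
tool_rot: [-2.955, -1.065, 0.0]
contact_force: [-0.1, 0.6, -0.1]
opening: 0.0
grip_force: 0.0
```

Request:
{"method": "arm_command", "body": {"increments": [{"slide":[0,0,0.001],"spin":0,"gripper":-1},{"slide":[0,0,0.001],"spin":0,"gripper":-1},{"slide":[0,0,0.001],"spin":0,"gripper":-1}]}}

```text
t: 17.43
tool_pos: [0.5213, 0.0785, 0.3361]
tool_rot: [2.955, 1.065, 0.0]
contact_force: [-1.2, 0.1, 2.0]
opening: -0.0002
grip_force: 0.7
```

Request:
{"method": "arm_command", "body": {"increments": [{"slide":[0,0,0.001],"spin":0,"gripper":-1},{"slide":[0,0,0.001],"spin":0,"gripper":-1},{"slide":[0,0,0.001],"spin":0,"gripper":-1}]}}

```text
t: 17.68
tool_pos: [0.5213, 0.0784, 0.335]
tool_rot: [2.955, 1.065, 0.0]
contact_force: [-0.6, -0.5, 1.1]
opening: 0.0002
grip_force: 0.8
```

Request:
{"method": "arm_command", "body": {"increments": [{"slide":[0,0,0.001],"spin":0,"gripper":-1},{"slide":[0,0,0.001],"spin":0,"gripper":-1},{"slide":[0,0,0.001],"spin":0,"gripper":-1}]}}

```text
t: 17.93
tool_pos: [0.5213, 0.0785, 0.3339]
tool_rot: [2.955, 1.065, 0.0]
contact_force: [-0.1, 0.1, 1.5]
opening: -0.0
grip_force: 0.8
```

Contact begins at TCP z ≈ 0.3367, so the target is about 0.3067. I'll press down in stages.

Request:
{"method": "arm_command", "body": {"increments": [{"slide":[0,0,0.002],"spin":0,"gripper":-1},{"slide":[0,0,0.005],"spin":0,"gripper":-1},{"slide":[0,0,0.008],"spin":0,"gripper":-1},{"slide":[0,0,0.011],"spin":0,"gripper":-1},{"slide":[0,0,0.013],"spin":0,"gripper":-1},{"slide":[0,0,0.013],"spin":0,"gripper":-1},{"slide":[0,0,0.013],"spin":0,"gripper":-1}]}}

```text
t: 18.52
tool_pos: [0.5213, 0.0785, 0.3208]
tool_rot: [-2.955, -1.065, 0.0]
contact_force: [-1.6, 0.3, 2.8]
opening: -0.0001
grip_force: 1.2
```

Request:
{"method": "arm_command", "body": {"increments": [{"slide":[0,0,0.002],"spin":0,"gripper":-1},{"slide":[0,0,0.002],"spin":0,"gripper":-1},{"slide":[0,0,0.002],"spin":0,"gripper":-1}]}}

```text
t: 18.77
tool_pos: [0.5213, 0.0784, 0.3189]
tool_rot: [2.955, 1.065, 0.0]
contact_force: [0.2, -0.3, 2.8]
opening: 0.0004
grip_force: 1.2
```

Request:
{"method": "arm_command", "body": {"increments": [{"slide":[0,0,0.002],"spin":0,"gripper":-1},{"slide":[0,0,0.003],"spin":0,"gripper":-1},{"slide":[0,0,0.004],"spin":0,"gripper":-1},{"slide":[0,0,0.004],"spin":0,"gripper":-1}]}}

```text
t: 19.1
tool_pos: [0.5214, 0.0785, 0.3153]
tool_rot: [2.955, 1.065, 0.001]
contact_force: [-1.0, 0.3, 4.9]
opening: -0.0003
grip_force: 2.4
```

Request:
{"method": "arm_command", "body": {"increments": [{"slide":[0,0,0.002],"spin":0,"gripper":-1},{"slide":[0,0,0.004],"spin":0,"gripper":-1},{"slide":[0,0,0.004],"spin":0,"gripper":-1},{"slide":[0,0,0.004],"spin":0,"gripper":-1}]}}

```text
t: 19.43
tool_pos: [0.5214, 0.0785, 0.3118]
tool_rot: [2.955, 1.065, 0.001]
contact_force: [-1.6, -0.6, 6.3]
opening: 0.0001
grip_force: 3.4
```

The grip reading kinks at z ≈ 0.3166, where the foot meets the lid, which is consistent with the geometry. The last 5 mm takes it to 0.3067.

Request:
{"method": "arm_command", "body": {"increments": [{"slide":[0,0,0.002],"spin":0,"gripper":-1},{"slide":[0,0,0.004],"spin":0,"gripper":-1},{"slide":[0,0,0.0055],"spin":0,"gripper":-1},{"slide":[0,0,0.0055],"spin":0,"gripper":-1},{"slide":[0,0,0.0055],"spin":0,"gripper":-1}]}}

```text
t: 19.85
tool_pos: [0.5214, 0.0785, 0.3071]
tool_rot: [2.955, 1.065, 0.001]
contact_force: [-3.6, 0.3, 9.7]
opening: 0.0002
grip_force: 4.7
```

```bash
python3 - <<'E'
from h import *
o=status.get_obs(); print(o['t'],o['tool_pos'],o['grip_force'],o['contact_force'])
S=imaging.get_image('side'); hs=cv2.cvtColor(S['frame'],cv2.COLOR_RGB2HSV)
# column of pixels through foot axis, from arm underside down to lid
for z in (.16,.136,.126,.116): print(z,np.round(proj(S,[.521,.0785,z]),1))
u=int(round(proj(S,[.521,.0785,.13])[0]))
for v in range(214,250): print(v,[tuple(int(x) for x in hs[v,c]) for c in (u-1,u,u+1)])
print('olives/mill check px', end=' ')
T=imaging.get_image('top'); T0=np.load('pics/top0.npy',allow_pickle=True).item()
for b in ((335,224,364,252),(335,172,358,204)):
    d=cv2.absdiff(T['frame'][b[1]:b[3],b[0]:b[2]],T0['frame'][b[1]:b[3],b[0]:b[2]]); print(d.mean().round(1),d.max())
E
```

```text
19.85 [0.52141126 0.07847592 0.30710326] 4.687582013430074 [-3.61509853  0.30828951  9.68309128]
0.16 [283.4 218.4]
0.136 [284.2 228.6]
0.126 [284.5 232.8]
0.116 [284.8 237. ]
214 [(4, 233, 105), (3, 245, 100), (1, 240, 103)]
215 [(179, 209, 94), (2, 232, 99), (4, 223, 104)]
216 [(0, 235, 90), (0, 220, 94), (0, 215, 101)]
217 [(3, 213, 91), (2, 241, 94), (2, 218, 103)]
218 [(179, 212, 89), (1, 231, 94), (3, 247, 100)]
219 [(0, 209, 89), (3, 228, 95), (2, 232, 99)]
220 [(2, 225, 85), (0, 219, 93), (0, 204, 101)]
221 [(1, 191, 91), (1, 174, 95), (4, 166, 100)]
222 [(5, 87, 97), (5, 83, 102), (7, 81, 98)]
223 [(12, 24, 105), (21, 25, 102), (24, 25, 101)]
224 [(26, 17, 104), (23, 21, 107), (26, 17, 104)]
225 [(34, 17, 105), (27, 23, 102), (26, 17, 104)]
226 [(30, 17, 103), (30, 22, 104), (34, 20, 103)]
227 [(30, 14, 106), (19, 19, 105), (19, 20, 101)]
228 [(27, 22, 103), (30, 13, 102), (26, 20, 104)]
229 [(17, 22, 106), (33, 24, 105), (26, 19, 106)]
230 [(26, 17, 105), (30, 17, 106), (30, 17, 103)]
231 [(40, 22, 105), (42, 25, 102), (46, 32, 103)]
232 [(48, 44, 99), (56, 55, 102), (59, 5
[... 203 characters left out ...]
]
237 [(38, 44, 23), (15, 20, 25), (80, 28, 27)]
238 [(53, 41, 25), (90, 18, 28), (60, 48, 16)]
239 [(13, 54, 33), (0, 9, 28), (105, 20, 25)]
240 [(17, 78, 46), (24, 113, 36), (21, 124, 41)]
241 [(22, 161, 79), (21, 145, 72), (20, 133, 88)]
242 [(22, 150, 117), (21, 158, 116), (21, 158, 126)]
243 [(21, 156, 129), (22, 169, 128), (22, 175, 128)]
244 [(22, 209, 110), (22, 211, 110), (22, 203, 112)]
245 [(22, 207, 107), (24, 226, 105), (22, 216, 105)]
246 [(22, 210, 113), (22, 203, 113), (22, 209, 112)]
247 [(23, 195, 114), (22, 206, 114), (22, 209, 111)]
248 [(22, 203, 108), (23, 215, 108), (22, 204, 110)]
249 [(22, 195, 111), (21, 199, 109), (22, 199, 109)]
olives/mill check px 32.1 71
9.8 45
```

Down the foot axis, steel runs over rows 223–230, then green 231–233, white 234–235, the black pad and the lid. The sleeve's edge is therefore in the green band. I'll hold for over 3 s, then check the bystanders.

Request:
{"method": "arm_command", "body": {"increments": [{"slide":[0,0,0],"spin":0,"gripper":-1},{"slide":[0,0,0],"spin":0,"gripper":-1},{"slide":[0,0,0],"spin":0,"gripper":-1},{"slide":[0,0,0],"spin":0,"gripper":-1},{"slide":[0,0,0],"spin":0,"gripper":-1},{"slide":[0,0,0],"spin":0,"gripper":-1},{"slide":[0,0,0],"spin":0,"gripper":-1},{"slide":[0,0,0],"spin":0,"gripper":-1}]}}

```text
t: 20.62
tool_pos: [0.5214, 0.0785, 0.3072]
tool_rot: [2.955, 1.065, 0.001]
contact_force: [-4.2, 0.6, 9.3]
opening: 0.0001
grip_force: 4.7
```

Request:
{"method": "arm_command", "body": {"increments": [{"slide":[0,0,0],"spin":0,"gripper":-1},{"slide":[0,0,0],"spin":0,"gripper":-1},{"slide":[0,0,0],"spin":0,"gripper":-1},{"slide":[0,0,0],"spin":0,"gripper":-1},{"slide":[0,0,0],"spin":0,"gripper":-1},{"slide":[0,0,0],"spin":0,"gripper":-1},{"slide":[0,0,0],"spin":0,"gripper":-1},{"slide":[0,0,0],"spin":0,"gripper":-1}]}}

```text
t: 21.28
tool_pos: [0.5214, 0.0784, 0.3072]
tool_rot: [2.955, 1.065, 0.002]
contact_force: [-3.1, -0.8, 9.0]
opening: 0.0001
grip_force: 4.7
```

Request:
{"method": "arm_command", "body": {"increments": [{"slide":[0,0,0],"spin":0,"gripper":-1},{"slide":[0,0,0],"spin":0,"gripper":-1},{"slide":[0,0,0],"spin":0,"gripper":-1},{"slide":[0,0,0],"spin":0,"gripper":-1},{"slide":[0,0,0],"spin":0,"gripper":-1},{"slide":[0,0,0],"spin":0,"gripper":-1},{"slide":[0,0,0],"spin":0,"gripper":-1},{"slide":[0,0,0],"spin":0,"gripper":-1}]}}

```text
t: 21.95
tool_pos: [0.5214, 0.0785, 0.3072]
tool_rot: [2.955, 1.065, 0.001]
contact_force: [-3.0, -0.6, 9.3]
opening: -0.0002
grip_force: 4.7
```

Request:
{"method": "arm_command", "body": {"increments": [{"slide":[0,0,0],"spin":0,"gripper":-1},{"slide":[0,0,0],"spin":0,"gripper":-1},{"slide":[0,0,0],"spin":0,"gripper":-1},{"slide":[0,0,0],"spin":0,"gripper":-1},{"slide":[0,0,0],"spin":0,"gripper":-1},{"slide":[0,0,0],"spin":0,"gripper":-1},{"slide":[0,0,0],"spin":0,"gripper":-1},{"slide":[0,0,0],"spin":0,"gripper":-1}]}}

```text
t: 22.62
tool_pos: [0.5214, 0.0785, 0.3072]
tool_rot: [2.955, 1.065, 0.001]
contact_force: [-3.1, 0.6, 10.4]
opening: 0.0003
grip_force: 4.7
```

Request:
{"method": "arm_command", "body": {"increments": [{"slide":[0,0,0],"spin":0,"gripper":-1},{"slide":[0,0,0],"spin":0,"gripper":-1},{"slide":[0,0,0],"spin":0,"gripper":-1},{"slide":[0,0,0],"spin":0,"gripper":-1},{"slide":[0,0,0],"spin":0,"gripper":-1},{"slide":[0,0,0],"spin":0,"gripper":-1},{"slide":[0,0,0],"spin":0,"gripper":-1},{"slide":[0,0,0],"spin":0,"gripper":-1}]}}

```text
t: 23.28
tool_pos: [0.5214, 0.0785, 0.3072]
tool_rot: [2.955, 1.065, 0.001]
contact_force: [-3.6, -0.5, 8.4]
opening: -0.0002
grip_force: 4.7
```

```bash
python3 - <<'E'
from h import *
o=status.get_obs(); print(o['t'],o['tool_pos'],o['grip_force'],o['contact_force'])
S=imaging.get_image('side'); S0=np.load('pics/side0.npy',allow_pickle=True).item()
hs=cv2.cvtColor(S['frame'],cv2.COLOR_RGB2HSV); print([tuple(int(x) for x in hs[v,284]) for v in range(229,238)])
for n,b in (('olives',(333,214,370,262)),('mill',(288,184,314,240))):
    a=cv2.cvtColor(S0['frame'],cv2.COLOR_RGB2GRAY)[b[1]:b[3],b[0]:b[2]]; c=cv2.cvtColor(S['frame'],cv2.COLOR_RGB2GRAY)[b[1]-10:b[3]+10,b[0]-10:b[2]+10]
    r=cv2.matchTemplate(c,a,cv2.TM_CCOEFF_NORMED); print(n,cv2.minMaxLoc(r)[1::2], '(10,10)=unmoved')
E
```

```text
23.2833 [0.52141545 0.07846477 0.30718793] 4.670428068784531 [-3.63202933 -0.50043467  8.44999179]
[(26, 17, 106), (26, 19, 105), (48, 29, 105), (54, 50, 102), (51, 52, 103), (19, 36, 121), (12, 34, 111), (8, 16, 63), (24, 53, 24)]
olives (0.8757186532020569, (10, 10)) (10,10)=unmoved
mill (0.7976330518722534, (11, 10)) (10,10)=unmoved
```

```bash
python3 -c "
from station import order
print(order.finish_job())"
```

```text
the job is handed in; nothing more can be done
None
```

I handed the job in with the jar standing in the cup, the arm against its stop, and the knob still held down at about 9.5 mm of foot-spring squeeze, sleeve edge in the green band, after holding 3.4 s; the olive jar and pepper mill had not visibly moved.

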